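# Release the marble from the lidded hopper and ease the lid shut

## Robot

A 6-joint arm with a two-finger parallel gripper is mounted at the origin on the work surface. World frame = base frame: x ahead of the robot, y to its left, z up, the work surface at z = 0. Lengths are in m, angles in degrees, forces in N, time in s.
With the tool pointing down it reaches from about 0.4 to 0.825 m from the base axis. Payload 7 kg.
Tool frame: the origin (TCP) lies between the finger pads; the fingertips stand 19 mm ahead of it and the grasp point (between the pads) is the TCP; y points along the fingers, x is the direction in which the jaws open and shut, and the axes are right-handed (so a half turn about y gives the same grasp; the last joint's range is limited). The gripper opens to 88 mm and grips with 3 to 60 N. Pads are 19 mm wide; open, the fingers measure 130 mm over their backs; the gripper's body (78 mm by 193 mm) begins 47 mm behind the grasp point.
Start: joints at [87.611, 20.546, 0.682, 0, -70.136, -16.507], TCP at [0.219, 0.639, 0.246] pointing down, gripper open.
Joint ranges: [-176.03, 176.03], [-82.01, 121.73], [-58.28, 71.71], [-173.87, 95.51], [-174.79, -0.11], [-173.66, 173.66]. Speed limits (degrees/s): [136.94, 136.94, 172.46, 180, 180, 180].

## Interface

Orientations are given as [roll, pitch, yaw] about the fixed x, y, z axes, in that order (R = Rz(yaw) Ry(pitch) Rx(roll)).
In Python, from plant import r gives the robot as it stands. The module is installed in compiled form; this text tells all that it offers.
- The arm moves only by the tool jog_arm, never from a script. Its argument "steps" is a list of rows, each a list of 5 numbers: the closure, from 0 (fully open) to 1 (shut), then the shift along the tool's x, y, z in m, then the turn about the tool's y in degrees. In form: [[jaw, x, y, z, turn], ...]. A call has 1 to 12 rows; each row shifts and turns the commanded pose from where the row before left it, along the tool's axes as they then stand; what a row does not reach is not made up. A row lasts 1/12 s, in which the tool goes at most 41.7 mm and 7.16 degrees, less where a joint would pass 70% of its speed; a pose out of reach is approached as far as the arm can. A call with a gripper value outside its range is refused whole. The fingers move at their own pace and stop on an object; "squeeze" is the grip in N (left out, the last holds). Time passes only in rows, so rows that do not move let the fingers close. It gives the time, the measured TCP pose, the force and the opening at its end, in the units of the state.
- r.get_state(): the state, without advancing time (a new reading comes with each control period).
- r.capture(name): name is "scene" or "top" or "wrist"; returns a dict with "image" (384x512x3 uint8, red, green, blue), "vfov" (degrees; the focal length in pixels is half the picture's height over the tangent of half this angle, whatever the lens; pixels are square), "cx", "cy" (the principal point, pixels), "D" ([k1, k2, p1, p2, k3] as OpenCV has them; the pictures are not rectified), "R" (3x3) and "t" (3): a world point X has camera coordinates R X + t; the wrist camera has in their place "tool_from_camera" (4x4, takes a point from camera to tool coordinates, whose origin is the TCP and whose axes are the tool frame's). Camera axes: x right, y down, z forward; pixel columns grow to the right and rows downward; lengths in m; the calibration is good to about 2 mm. A picture is of the moment at which its call begins: read the wrist's pose just before it. There is no depth.
- r.close_job(): hands the job in, once; it reports no verdict.
The state is a dict: "time_s": time; "joints": joint angles; "qd": joint speeds; "joint_torque": joint torques, N m; "tcp_pos": TCP position; "eef_rot": TCP orientation; "contact_force": force on the tool from outside, world axes, zero at the start; "moment": the same for the moment, N m; "gripper_width": finger opening in m.
Only numpy, scipy, OpenCV 4.12 (cv2) and the standard library are available. Lean on these libraries where they do the work, as an engineer would, in place of code of your own. Each camera call takes 0.05 s, during which the arm holds its last target.

## Task

Press the paddle of the grey marble hopper all the way down with your fingertips so that its lid opens fully, and keep it down until the glass marble has rolled out into the catch cup. Then let the paddle up slowly the whole way, so that the lid closes softly without slamming, and move clear. Do not touch the lid or the marble, and leave the other things on the shelf where they stand.

Things in the scene. Friction and masses are not known exactly. Their poses are not given: they have to be found in the camera images.
- hopper: pale grey plastic marble hopper, 104 x 106 mm, 121 mm high with its lid shut, fixed to the table. Origin on the table under the middle of the grey bin; +x points from the paddle side through the bin to the catch cup, z up. The paddle sticks out on its -x side; the maple catch cup (100 mm across, rim 48 mm above the table) is fixed on its +x side, centre 108 mm from the origin.
- pad_top (a point): middle of the top face of the paddle's pad, moving with it. The pad is pale grey, 44 x 44 x 8 mm, about 146 mm from the hopper's origin on the -x side, 70 mm clear of the bin. At rest its top is 87 mm above the table and leans up 0.2 rad towards its free end; fully pressed it is 51 mm above the table (36 mm lower), leaning down 0.22 rad.
- paddle (a joint): paddle angle: 0 up at rest, 0.42 rad fully pressed against its stop. Its hinge line runs along the hopper's y, at x -63 mm, 66 mm above the table; the pad is 85 mm out from it. Pressing the pad takes about 3 N at first, 7 N when fully down; it springs back by itself when let go.
- lid (a joint): lid angle: 0 shut, 0.84 rad fully open. Linked to the paddle, it turns twice as far. Hinged at the top of the bin's paddle side, 118 mm above the table; its far edge rises over the catch cup. If the paddle is let go or let up quickly the lid slams; with the pad rising at about 3 cm/s or slower it closes softly.
- lid_edge (a point): middle of the lid's free edge, 121 mm above the table when shut, about 200 mm when fully open.
- marble_center (a point): centre of the glass marble, 25 mm across, 21 g. It starts inside the hopper on a sloping chute, held back by the lid's hanging front lip; when the lid opens it rolls by itself down into the catch cup in under about 1.5 s.
- cup_floor (a point): centre of the catch cup's inner floor, 13 mm above the table; the cup is 90 mm across inside and its walls are 35 mm high.
- dome: red silicone squish dome, 76 mm across, 36 mm high. Loose, to be left alone; origin at the centre of its underside.
- ribbed_ball: white ceramic ribbed sphere, 68 mm across, standing on a small flat foot. Loose, to be left alone; origin at the centre of its underside.
- bead_slider: aluminium bead slider: three beads on a rod over a 40 x 78 mm maple foot, 53 mm high. Loose, to be left alone; origin at the centre of its underside.
- ring_stack: stack of wooden rings, 68 mm across, 63 mm high. Loose, to be left alone; origin at the centre of its underside.
- small_cup: small loose empty maple cup, 66 mm across, 55 mm high (not the catch cup). Loose, to be left alone; origin at the centre of its underside.
- spinner: aluminium spinner disc on a 60 mm square maple foot, 49 mm high. Loose, to be left alone; origin at the centre of its underside.

How it is judged (in metres and radians):
On the way, in this order (a step that is already met when the one before it is completed fails the run):
1. the paddle is pressed right down, the lid is open and the marble lies in the catch cup (value of joint lid above 0.72 rad and value of joint paddle above 0.36 rad and contact force between the fingers and hopper above 0.5 N and horizontal distance between marble_center and cup_floor below 0.045 m and height (world z) of marble_center below 0.045 m), for 0.2 s.
2. the lid is shut again (value of joint lid below 0.05 rad and value of joint paddle below 0.03 rad), for 0.2 s.
At the end, for the whole second after the job is handed in: The marble lies in the catch cup (its centre within 45 mm of the cup's axis and below 45 mm), the lid is shut (under 0.05 rad), the paddle is up (under 0.03 rad) (all of step 2 and horizontal distance between marble_center and cup_floor below 0.045 m and height (world z) of marble_center below 0.045 m); the robot touches nothing.
It fails at once if the lid slams: in the lower part of its swing (under 0.6 rad) it falls faster than 1.8 rad/s (pad rising at over about 75 mm/s) (value of joint lid below 0.6 rad and velocity of joint lid below -1.8 rad/s).
It fails at once if the robot touches the lid (contact force between any of the fingers, the arm and lid above 0.5 N).
It fails at once if the robot touches the marble, or the marble is lifted (contact force between any of the fingers, the arm and marble above 0.2 N or height (world z) of marble_center above 0.1 m).
It fails at once if another thing on the shelf is moved by over 10 mm or lifted (distance of any of dome, ribbed_ball, bead_slider, ring_stack, small_cup, spinner from where it was at the start of the episode above 0.01 m).
It also fails if it takes over 38 s, if anything falls off the work surface, if the arm or the gripper's body presses on something with over 40 N, if the wrist force passes 120 N, or if a joint passes its speed limit or range.

## Working session

There is one attempt and no reset: what is moved stays moved. The work goes in short steps, Python scripts to look and compute and a tool call to move; the robot and the scene stay as the last step left them, time stands still between calls to the robot, and variables do not carry over. Pictures are saved under pics/ and viewed, and the job is handed in when it is done.

Besides the shell and the picture viewer there is one more tool, called after "Call:" by a JSON object that holds its "method" and its "body", one argument or row to a line. jog_arm: Moves the arm, as the interface text tells. Its arguments: {"type":"object","properties":{"steps":{"type":"array","items":{"type":"array","items":{"type":"number"}}},"squeeze":{"type":"number"}},"required":["steps"]}

```bash
mkdir -p pics; python3 - <<'E'
from plant import r
import cv2,pickle
s=r.get_state();print({k:s[k] for k in('time_s','tcp_pos','eef_rot','contact_force','gripper_width')})
d={}
for n in('scene','top'):
    c=r.capture(n);d[n]=c;cv2.imwrite(f'pics/{n}0.png',c['image'][:,:,::-1])
    print(n,c['vfov'],c['cx'],c['cy'],c['D'],c['R'],c['t'])
pickle.dump(d,open('caps.pkl','wb'))
E
```

```text
{'time_s': 0.0, 'tcp_pos': array([0.21846325, 0.63817383, 0.24460666]), 'eef_rot': array([-8.99906192e+01, -9.64623878e-02, -1.08901578e+02]), 'contact_force': array([ 0.10919573, -0.95100845, -0.00782427]), 'gripper_width': 0.08742561361847462}
scene 49.218977549643355 261.7257191549458 193.98981631664768 [-0.10939751  0.          0.          0.          0.        ] [[-0.61915802  0.78500199 -0.02037707]
 [ 0.47979986  0.35763764 -0.80117877]
 [-0.62163932 -0.50583317 -0.59807805]] [ 0.33889867 -0.2120568   1.28404648]
top 47.490284628407885 257.13646648860845 186.07765821250024 [0.04506255 0.         0.         0.         0.        ] [[-0.01451178 -0.99989121  0.00263947]
 [-0.99743342  0.0142909  -0.07015947]
 [ 0.07011411 -0.00365084 -0.9975323 ]] [0.04932932 0.60291437 1.10388699]
```

View pics/scene0.png

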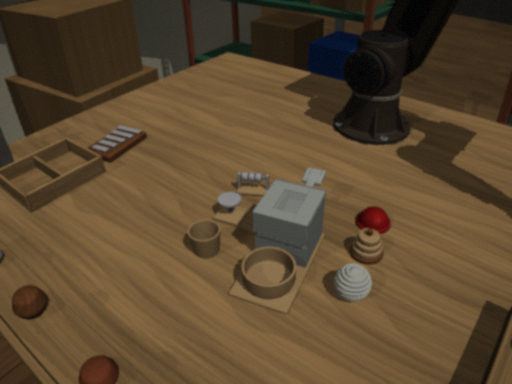

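View pics/top0.png

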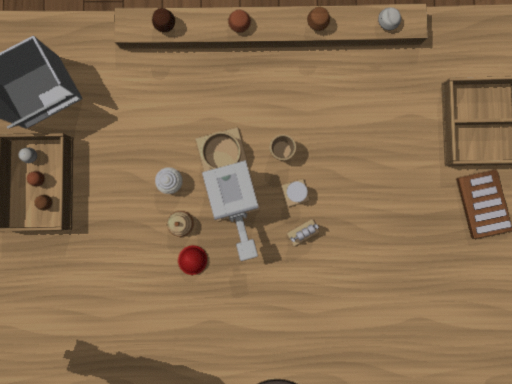

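```bash
cat > h.py <<'E'
import numpy as np,cv2,pickle
def K(c):
    h=c['image'].shape[0];f=h/2/np.tan(np.radians(c['vfov'])/2)
    return np.array([[f,0,c['cx']],[0,f,c['cy']],[0,0,1]])
def proj(c,P):
    return cv2.projectPoints(np.atleast_2d(np.array(P,float)),cv2.Rodrigues(c['R'])[0],c['t'],K(c),np.array(c['D']))[0][:,0]
def at(c,uv,z):
    p=cv2.undistortPoints(np.array([[uv]],float),K(c),np.array(c['D']))[0,0]
    d=c['R'].T@np.array([*p,1]);o=-c['R'].T@c['t'];return o+d*(z-o[2])/d[2]
E
python3 - <<'E'
from h import *
d=pickle.load(open('caps.pkl','rb'))
c=d['top']['image'][:,:,::-1][125:285,150:330];cv2.imwrite('pics/topz.png',cv2.resize(c,None,fx=4,fy=3.7*4/3.7*1,interpolation=2)[:600])
c=d['scene']['image'][:,:,::-1][155:315,180:380];cv2.imwrite('pics/scenez.png',cv2.resize(c,None,fx=3.7,fy=3.7,interpolation=2))
E
```

```text
(no output)
```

View pics/topz.png

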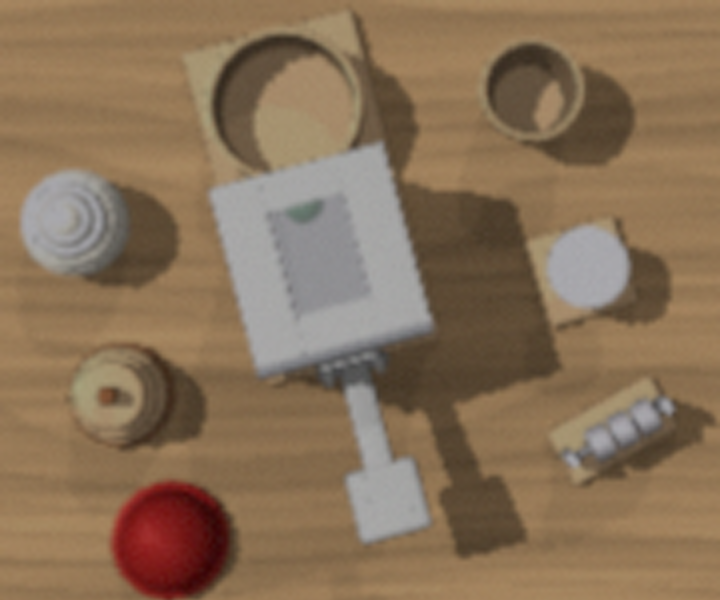

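View pics/scenez.png

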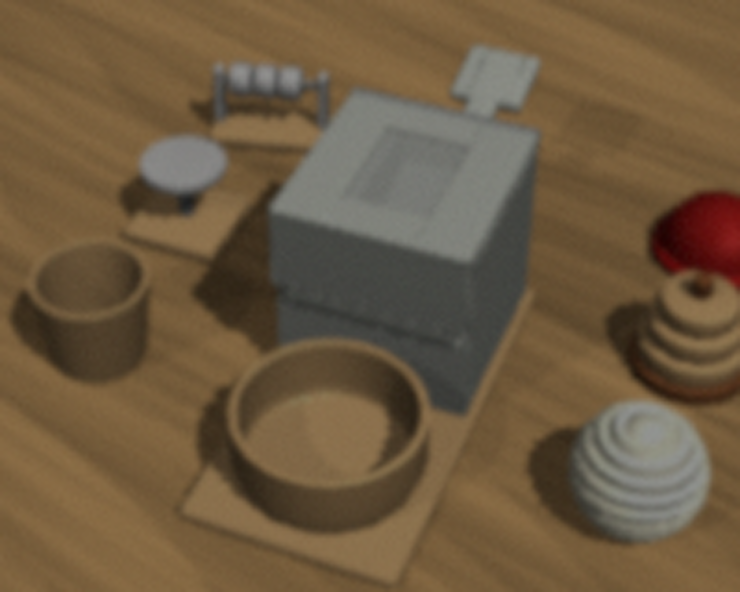

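```bash
python3 - <<'E'
from h import *
d=pickle.load(open('caps.pkl','rb'));c=d['top'];s=d['scene']
zt=lambda u,v,z:at(c,(150+u/4-.375,125+v/4-.375),z)
pad=np.mean([zt(347,478,.083),zt(414,458,.092),zt(431,522,.092),zt(364,543,.092)],0)
pad=zt(388,500,.087)
cup=zt(287,106,.048)
lid=np.mean([zt(212,190,.12),zt(382,143,.12),zt(434,330,.12),zt(264,377,.12)],0)
print('pad',pad,'cup',cup,'lid',lid)
e=cup-pad;print(np.linalg.norm(e[:2]),np.degrees(np.arctan2(e[1],e[0])))
zs=lambda u,v,z:at(s,(180+u/3.7-.36,155+v/3.7-.36),z)
print('scene pad',zs(497,79,.087),'cup',zs(328,412,.048))
for n,u,v,z in(('dome',172,540,.018),('rings',122,395,.05),('ball',75,222,.034),('beads',622,430,.03),('spin',588,267,.045)):print(n,zt(u,v,z))
E
```

```text
pad [0.44647107 0.06830619 0.087     ] cup [0.69153839 0.12984061 0.048     ] lid [0.58938538 0.10392272 0.12      ]
0.2526746487319983 14.095110235181872
scene pad [0.45144746 0.07213171 0.087     ] cup [0.69483793 0.13270471 0.048     ]
dome [0.41830934 0.20769129 0.018     ]
rings [0.51116052 0.23388923 0.05      ]
ball [0.62107367 0.26627191 0.034     ]
beads [ 0.48412186 -0.07934566  0.03      ]
spin [ 0.58707607 -0.05859782  0.045     ]
```

Call:
{"method": "jog_arm", "body": {
  "steps": [
    [1, 0.026, 0, 0.022, 0],
    [1, 0.026, 0, 0.022, 0],
    [1, 0.026, 0, 0.022, 0],
    [1, 0.026, 0, 0.022, 0],
    [1, 0.026, 0, 0.022, 0],
    [1, 0.026, 0, 0.022, 0],
    [1, 0.026, 0, 0.022, 0],
    [1, 0.026, 0, 0.022, 0],
    [1, 0.026, 0, 0.022, 0],
    [1, 0.026, 0, 0.022, 0],
    [1, 0.026, 0, 0.022, 0],
    [1, 0.026, 0, 0.022, 0]
  ],
  "squeeze": 10
}}

```text
time_s: 1.1
tcp_pos: [0.3674, 0.2561, 0.2455]
eef_rot: [-90.0, -0.0, -108.9]
contact_force: [1.0, -0.1, 0.0]
gripper_width: 0.0133
```

Call:
{"method": "jog_arm", "body": {
  "steps": [
    [1, 0, 0, 0, -5],
    [1, 0, 0, 0, -5],
    [1, 0, 0, 0, -5],
    [1, 0, 0, 0, -5],
    [1, 0, 0, 0, -5],
    [1, 0, 0, 0, -5],
    [1, 0, 0, 0, -3],
    [1, 0, 0, 0, 0],
    [1, 0, 0, 0, 0]
  ]
}}

```text
time_s: 1.85
tcp_pos: [0.3672, 0.2577, 0.2454]
eef_rot: [-90.0, -0.0, -76.0]
contact_force: [-0.1, 0.3, -0.1]
gripper_width: 0.0003
```

```bash
cat > st.py <<'E'
from plant import r
import numpy as np
from scipy.spatial.transform import Rotation as Ro
s=r.get_state();R=Ro.from_euler('xyz',s['eef_rot'],degrees=True).as_matrix()
print(s['time_s'],s['tcp_pos'].round(4),s['eef_rot'].round(2),s['contact_force'].round(2),s['gripper_width'],s['joints'].round(1))
t=np.array([.448,.070,.2]);print('tool shift to pad at z.2',(R.T@(t-s['tcp_pos'])).round(4))
E
python3 st.py
```

```text
1.85 [0.3672 0.2577 0.2454] [-9.002e+01 -1.000e-02 -7.601e+01] [-0.11  0.31 -0.12] 0.0003132100063528593 [ 60.4  -1.4 -26.4  -0.  -65.   43.6]
tool shift to pad at z.2 [0.2017 0.0454 0.033 ]
```

Call:
{"method": "jog_arm", "body": {
  "steps": [
    [1, 0.025, 0, 0.004, 0],
    [1, 0.025, 0, 0.004, 0],
    [1, 0.025, 0, 0.004, 0],
    [1, 0.025, 0, 0.004, 0],
    [1, 0.025, 0, 0.004, 0],
    [1, 0.025, 0, 0.004, 0],
    [1, 0.025, 0, 0.004, 0],
    [1, 0.0267, 0.02, 0.005, 0],
    [1, 0, 0.025, 0, 0],
    [1, 0, 0, 0, 0],
    [1, 0, 0, 0, 0]
  ]
}}

```text
time_s: 2.77
tcp_pos: [0.4479, 0.0696, 0.2]
eef_rot: [-90.2, -0.1, -76.0]
contact_force: [0.7, 1.0, -0.4]
gripper_width: 0.0004
```

```bash
python3 st.py; python3 - <<'E'
from plant import r
import cv2
c=r.capture('wrist');cv2.imwrite('pics/w1.png',c['image'][:,:,::-1])
print(c['tool_from_camera'])
c=r.capture('scene');cv2.imwrite('pics/s1.png',cv2.resize(c['image'][:,:,::-1][80:320,180:420],None,fx=2.4,fy=2.4))
E
```

```text
2.7667 [0.4479 0.0696 0.2   ] [-9.016e+01 -6.000e-02 -7.602e+01] [ 0.71  0.95 -0.36] 0.00039219935031026526 [ 33.9   1.5 -29.8   0.  -58.8  70.1]
tool shift to pad at z.2 [-0.0003 -0.      0.0002]
[[ 9.99999972e-01  1.89971848e-04 -1.39618636e-04 -1.03760373e-03]
 [ 1.82583170e-04 -2.49383271e-01  9.68404848e-01 -1.39334161e-01]
 [ 1.49151106e-04 -9.68404847e-01 -2.49383299e-01  6.69965004e-02]
 [ 0.00000000e+00  0.00000000e+00  0.00000000e+00  1.00000000e+00]]
```

View pics/w1.png

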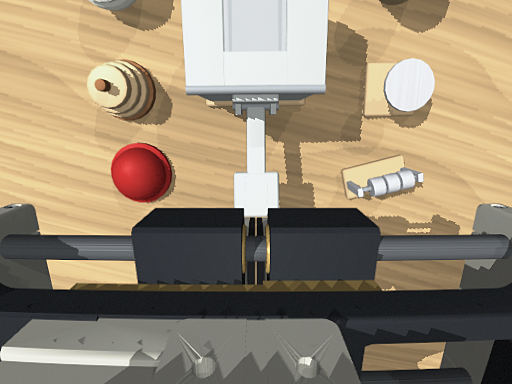

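View pics/s1.png

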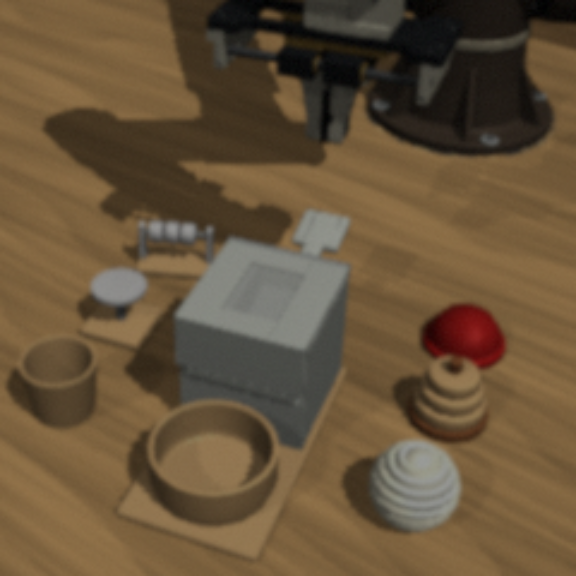

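Call:
{"method": "jog_arm", "body": {
  "steps": [
    [1, 0, 0.02, 0, 0],
    [1, 0, 0.02, 0, 0],
    [1, 0, 0.02, 0, 0],
    [1, 0, 0.02, 0, 0],
    [1, 0, 0.006, 0, 0],
    [1, 0, 0, 0, 0]
  ]
}}

```text
time_s: 3.37
tcp_pos: [0.4482, 0.0708, 0.1144]
eef_rot: [-90.1, -0.0, -75.8]
contact_force: [-0.2, 0.5, 0.3]
gripper_width: 0.0003
```

Call:
{"method": "jog_arm", "body": {
  "steps": [
    [1, 0, 0.004, 0, 0],
    [1, 0, 0.004, 0, 0],
    [1, 0, 0.004, 0, 0],
    [1, 0, 0.004, 0, 0],
    [1, 0, 0, 0, 0]
  ]
}}

```text
time_s: 3.78
tcp_pos: [0.4487, 0.0706, 0.0985]
eef_rot: [-90.0, 0.0, -75.9]
contact_force: [-1.6, 2.5, 4.2]
gripper_width: 0.0004
```

Call:
{"method": "jog_arm", "body": {
  "steps": [
    [1, 0, 0.004, 0, 0],
    [1, 0, 0.004, 0, 0],
    [1, 0, 0.004, 0, 0],
    [1, 0, 0.004, 0, 0],
    [1, 0, 0.004, 0, 0],
    [1, 0, 0.004, 0, 0],
    [1, 0, 0, 0, 0]
  ]
}}

```text
time_s: 4.37
tcp_pos: [0.449, 0.0705, 0.0747]
eef_rot: [-90.0, -0.0, -75.9]
contact_force: [-1.4, 0.3, 7.9]
gripper_width: 0.0005
```

Call:
{"method": "jog_arm", "body": {
  "steps": [
    [1, 0, 0.002, 0, 0],
    [1, 0, 0.001, 0, 0],
    [1, 0, 0, 0, 0]
  ]
}}

```text
time_s: 4.62
tcp_pos: [0.4493, 0.0705, 0.0727]
eef_rot: [-89.9, -0.0, -75.9]
contact_force: [-4.0, -0.6, 13.5]
gripper_width: 0.0002
```

```bash
cat > pic.py <<'E'
import sys
from plant import r
import cv2
n=sys.argv[1]
c=r.capture('wrist');cv2.imwrite(f'pics/w{n}.png',c['image'][:,:,::-1])
c=r.capture('scene');cv2.imwrite(f'pics/s{n}.png',cv2.resize(c['image'][:,:,::-1][120:320,180:400],None,fx=2.7,fy=2.7))
E
python3 st.py;python3 pic.py 2
```

```text
4.6167 [0.4493 0.0705 0.0727] [-8.991e+01 -1.000e-02 -7.586e+01] [-4.03 -0.59 13.54] 0.00024290856486869 [ 33.9  11.2 -39.3   0.1 -39.5  70.2]
tool shift to pad at z.2 [ 0.0002 -0.1273 -0.0012]
```

View pics/s2.png

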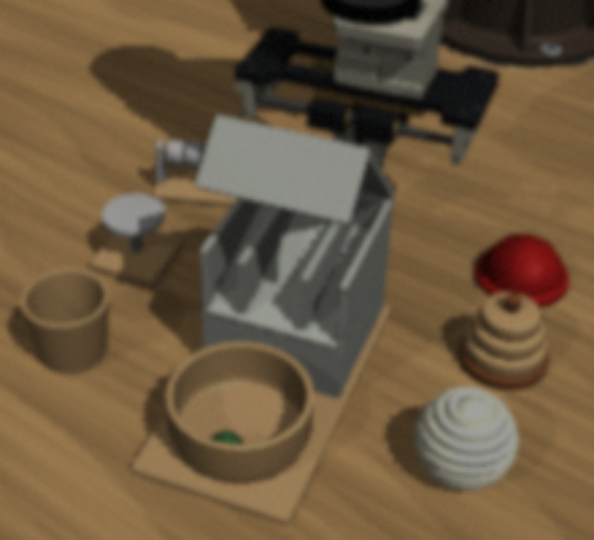

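View pics/w2.png

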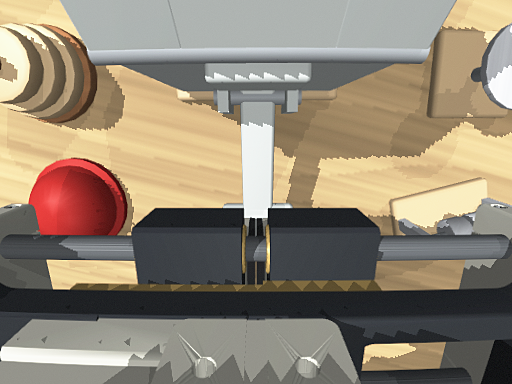

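The scene picture shows the lid open and the green marble in the catch cup, at (228,438) in the crop. The force jumped to 13.5 N, so the paddle is on its stop. I'll hold briefly, then let it up slowly.

Call:
{"method": "jog_arm", "body": {
  "steps": [
    [1, 0, 0, 0, 0],
    [1, 0, 0, 0, 0],
    [1, 0, 0, 0, 0],
    [1, 0, 0, 0, 0],
    [1, 0, 0, 0, 0],
    [1, 0, 0, 0, 0],
    [1, 0, 0, 0, 0],
    [1, 0, 0, 0, 0],
    [1, 0, 0, 0, 0],
    [1, 0, 0, 0, 0],
    [1, 0, 0, 0, 0],
    [1, 0, 0, 0, 0]
  ]
}}

```text
time_s: 5.72
tcp_pos: [0.4493, 0.0706, 0.0728]
eef_rot: [-89.9, 0.0, -75.9]
contact_force: [-3.3, 0.7, 13.4]
gripper_width: 0.0008
```

```bash
python3 st.py;python3 pic.py 3
```

```text
5.7167 [0.4493 0.0706 0.0728] [-89.89   0.   -75.86] [-3.25  0.71 13.4 ] 0.0008297658863308252 [ 33.9  11.1 -39.3   0.1 -39.5  70.2]
tool shift to pad at z.2 [ 0.0002 -0.1273 -0.0012]
```

View pics/s3.png

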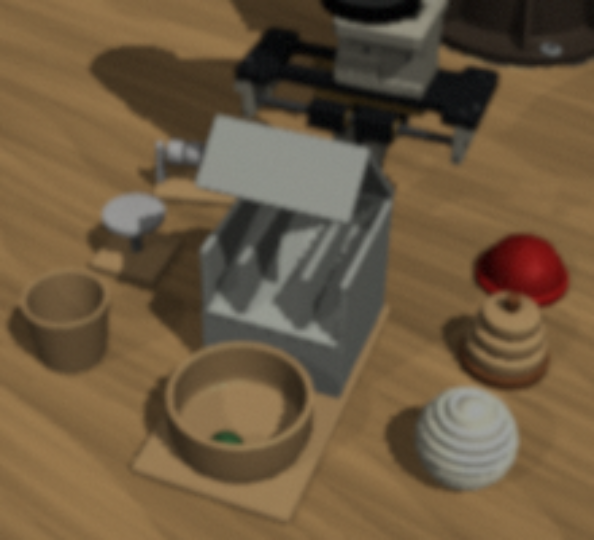

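The marble is at rest at (228,438), so I'm starting the slow release at 1.5 mm per row (18 mm/s).

Call:
{"method": "jog_arm", "body": {
  "steps": [
    [1, 0, -0.001, 0, 0],
    [1, 0, -0.0015, 0, 0],
    [1, 0, -0.0015, 0, 0],
    [1, 0, -0.0015, 0, 0],
    [1, 0, -0.0015, 0, 0],
    [1, 0, -0.0015, 0, 0],
    [1, 0, -0.0015, 0, 0],
    [1, 0, -0.0015, 0, 0],
    [1, 0, -0.0015, 0, 0],
    [1, 0, -0.0015, 0, 0],
    [1, 0, -0.0015, 0, 0],
    [1, 0, -0.0015, 0, 0]
  ]
}}

```text
time_s: 6.82
tcp_pos: [0.4484, 0.0703, 0.0895]
eef_rot: [-90.0, 0.0, -75.9]
contact_force: [-2.9, 0.4, 4.8]
gripper_width: 0.0004
```

Call:
{"method": "jog_arm", "body": {
  "steps": [
    [1, 0, -0.0015, 0, 0],
    [1, 0, -0.0015, 0, 0],
    [1, 0, -0.0015, 0, 0],
    [1, 0, -0.0015, 0, 0],
    [1, 0, -0.0015, 0, 0],
    [1, 0, -0.0015, 0, 0],
    [1, 0, -0.0015, 0, 0],
    [1, 0, -0.0015, 0, 0],
    [1, 0, -0.0015, 0, 0],
    [1, 0, -0.0015, 0, 0],
    [1, 0, -0.0015, 0, 0],
    [1, 0, -0.0015, 0, 0]
  ]
}}

```text
time_s: 7.82
tcp_pos: [0.4486, 0.0705, 0.1072]
eef_rot: [-90.0, 0.0, -75.9]
contact_force: [2.8, 1.3, 1.5]
gripper_width: 0.0007
```

Call:
{"method": "jog_arm", "body": {
  "steps": [
    [1, 0, -0.001, 0, 0],
    [1, 0, -0.001, 0, 0],
    [1, 0, -0.001, 0, 0],
    [1, 0, -0.001, 0, 0],
    [1, 0, -0.001, 0, 0],
    [1, 0, -0.001, 0, 0],
    [1, 0, -0.001, 0, 0],
    [1, 0, -0.001, 0, 0],
    [1, 0, -0.001, 0, 0],
    [1, 0, -0.001, 0, 0],
    [1, 0, -0.001, 0, 0],
    [1, 0, 0, 0, 0]
  ]
}}

```text
time_s: 8.82
tcp_pos: [0.4486, 0.0704, 0.1183]
eef_rot: [-90.0, 0.0, -75.9]
contact_force: [0.1, 0.8, 0.4]
gripper_width: 0.0004
```

```bash
python3 st.py;python3 pic.py 4
```

```text
8.8167 [0.4486 0.0704 0.1183] [-89.98   0.   -75.89] [0.09 0.79 0.43] 0.00037475920977554883 [ 33.9   7.1 -36.3   0.  -46.6  70.2]
tool shift to pad at z.2 [ 0.0002 -0.0817 -0.0007]
```

View pics/s4.png

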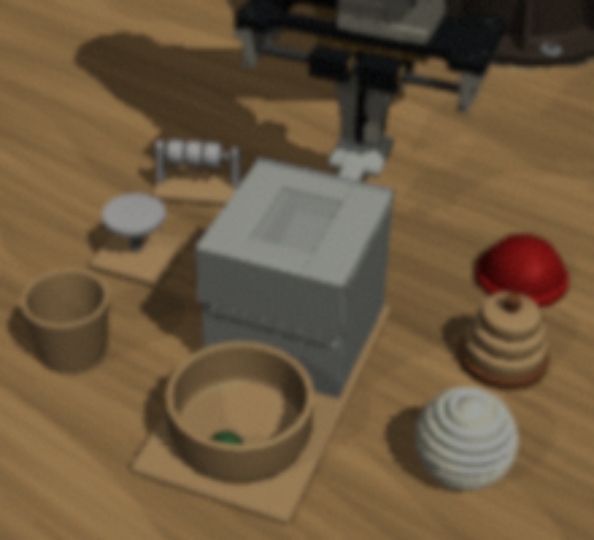

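The lid is shut, the marble is in the cup, and the force is back near zero. Next I move clear.

Call:
{"method": "jog_arm", "body": {
  "steps": [
    [1, 0, -0.01, 0, 0],
    [1, 0, -0.02, 0, 0],
    [1, 0, -0.02, 0, 0],
    [1, 0, -0.02, 0, 0],
    [1, 0, -0.02, 0, 0],
    [1, 0, -0.01, 0, 0],
    [1, 0, 0, 0, 0],
    [1, 0, 0, 0, 0],
    [1, 0, 0, 0, 0],
    [1, 0, 0, 0, 0]
  ]
}}

```text
time_s: 9.75
tcp_pos: [0.4479, 0.0701, 0.2169]
eef_rot: [-90.1, -0.0, -75.9]
contact_force: [-0.6, -0.5, -1.0]
gripper_width: 0.0006
```

```bash
python3 st.py;python3 pic.py 5; python3 - <<'E'
from plant import r
import pickle,cv2,numpy as np
c=r.capture('top');o=pickle.load(open('caps.pkl','rb'))['top']['image']
a=c['image'];cv2.imwrite('pics/t5.png',np.hstack([cv2.resize(x[120:290,145:335,::-1],None,fx=2.1,fy=2.1) for x in(o,a)]))
E
```

```text
9.75 [0.4479 0.0701 0.2169] [-9.011e+01 -2.000e-02 -7.590e+01] [-0.61 -0.53 -0.98] 0.0005937396486913049 [ 33.9   0.6 -28.4  -0.  -61.2  70.2]
tool shift to pad at z.2 [0.0001 0.0169 0.0001]
```

View pics/s5.png

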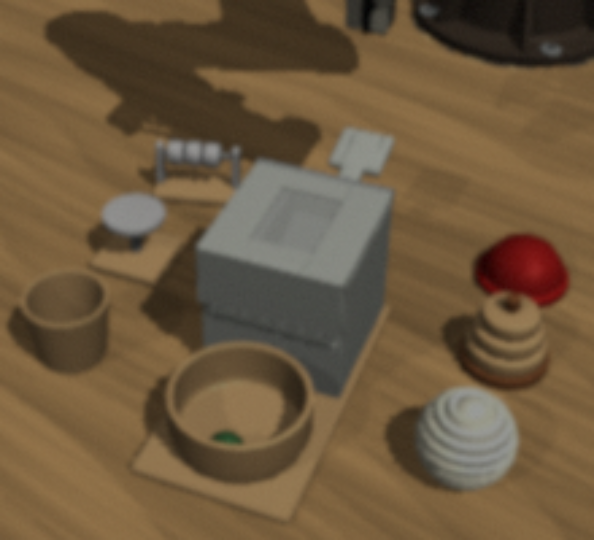

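View pics/t5.png

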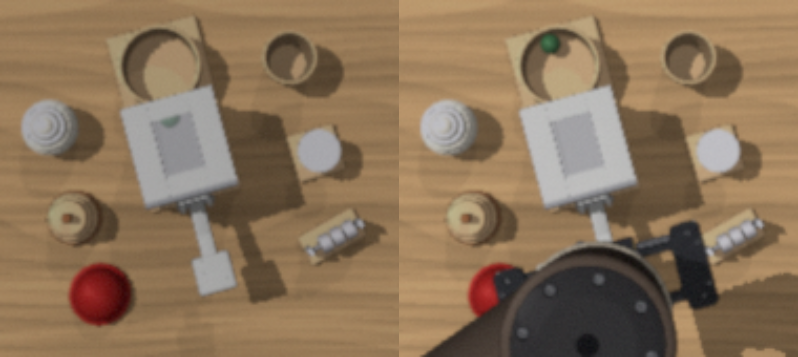

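The top view shows the marble in the cup at (550,43), against its far wall, and nothing else has visibly moved. I'm handing the job in.

```bash
python3 -c "
from plant import r
print(r.close_job())"
```

```text
the job is handed in; nothing more can be done
None
```

I pressed the paddle down onto its stop with closed fingertips; the force rose to about 13.5 N there. I held it for over a second, and the marble rolled into the catch cup. Then I let the paddle up at about 18 mm/s or slower, well under the slamming limit, and lifted the fingers about 11 cm clear of the pad. I handed the job in at about 10 s of the 38 s allowed.

**Last checks:** the pictures show the lid shut, the paddle up and the marble at rest in the cup, against its far wall. The other things on the shelf stand where they were, as far as I can see, though the arm hides part of the dome in the last top view. The force reading was back to noise, about 1 N.

The lid and paddle angles can't be read directly, so I judged them from the pictures and the force. None of the checks failed or disagreed.

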